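# Scan the accessory chest and hold its lid open at 60 degrees

### The arm

A 6-joint arm with a two-finger parallel gripper is mounted at the origin on the work surface. World frame = base frame: x ahead of the robot, y to its left, z up, the work surface at z = 0. Lengths are in m, angles in rad, forces in N, time in s.
With the tool pointing down it reaches from about 0.275 to 1 m from the base axis. Payload 8.4 kg.
Tool frame: the origin (TCP) lies on the centre line of the jaws, within the pads' length; the fingertips stand 19 mm ahead of it and the grasp point (between the pads) is the TCP (manip.tips_ahead is the distance from the TCP to the fingertips, in m); z points along the fingers, y is the direction in which the jaws open and shut (so a half turn about z gives the same grasp; the last joint's range is limited). The gripper opens to 85 mm and grips with 20 to 120 N. Pads are 22 mm wide; open, the fingers measure 114 mm over their backs; the gripper's body (76 mm by 85 mm) begins 54 mm behind the grasp point. The pads swing forward as they close: fully open they stand 13 mm farther back than shut.
Start: joints at [-1.303, 0.353, 1.633, -0, 1.155, -0.002], TCP at [0.167, -0.602, 0.25] pointing down, gripper open.
Joint ranges: [-2.63, 2.63], [-0.92, 2.1], [0.06, 2.66], [-1.3, 4.44], [0, 2.69], [-3.02, 3.02]. Speed limits (rad/s): [2.22, 2.22, 2.79, 3.14, 3.14, 3.14].

### API

Orientations are given as a unit quaternion [x, y, z, w].
In Python, from bench import readout, viewer, sign_off, manip gives the robot as it stands.
- The arm moves only by the tool apply_moves, never from a script. Its argument "deltas" is a list of rows, each an object with "twist": the turn, a rotation vector about the tool's x, y, z in degrees, a list of three; "linear": the shift along the tool's x, y, z in m, a list of three; "gripper": the finger opening in m, from 0 to 0.0854. In form: [{"twist": [ax, ay, az], "linear": [tx, ty, tz], "gripper": gripper}, ...]. A call has 1 to 5 rows; each row is the pose to reach, as a shift and turn from the pose commanded when the call began, along the tool's axes at that moment; what a row does not reach only later rows make up. A row lasts 1/12 s, in which the tool goes at most 41.7 mm and 7.16 degrees, less where a joint would pass 70% of its speed; a pose out of reach is approached as far as the arm can. A call with a gripper value outside its range is refused whole. The fingers move at their own pace and stop on an object; "newtons" is the grip in N (left out, the last holds). Time passes only in rows, so rows that repeat a pose let the fingers close. It gives the time, the measured TCP pose, the force and the opening at its end, in the units of the state.
- readout.sense(): the state, without advancing time (a new reading comes with each control period).
- viewer.snapshot(name): name is "scene" or "side" or "wrist"; returns (picture, depth): 420x560x3 uint8, red, green, blue; 420x560 float32, m along the optical axis (not along the pixel's ray), 0 where there is no reading.
- viewer.camera_params(name): a dict with "intrinsics" (3x3 intrinsics, pixels), "R" (3x3) and "t" (3): a world point X has camera coordinates R X + t; the wrist camera has in their place "T_tool_cam" (4x4, takes a point from camera to tool coordinates, whose origin is the TCP and whose axes are the flange's). Camera axes: x right, y down, z forward; pixel columns grow to the right and rows downward; lengths in m; the calibration is good to about 2 mm. A picture is of the moment at which its call begins: read the wrist's pose just before it. camera_params takes no time and is no camera call.
- sign_off(): hands the job in, once; it reports no verdict.
The state is a dict: "time": time; "qpos": joint angles; "joint_vel": joint speeds; "effort": joint torques, N m; "position": TCP position; "ee_rot": TCP orientation; "ft_force": force on the tool from outside, world axes, zero at the start; "torque": the same for the moment, N m; "finger_gap": finger opening in m.
Only numpy, scipy, OpenCV 4.12 (cv2) and the standard library are available. Lean on these libraries where they do the work, as an engineer would, in place of code of your own. Each camera call takes 0.05 s, during which the arm holds its last target.

### The job

Check in the aluminium accessory chest: take the barcode scanner out of its holder, hold it steady for two seconds with its window squarely facing the label on the closed lid, about 8 cm away, and stand it back in its holder. Then lift the chest's lid by its handle and hold it open at 60 degrees so that a colleague can look inside; the lid falls shut by itself, so finish while still holding it there, with nothing else propping it. Leave the flask, the red canister and the spanner where they are.

Things in the scene. Friction and masses are not known exactly. Their poses are not given: they have to be found in the camera images.
- chest: Checker-plate aluminium chest fixed to the bench, 200 mm (its x, front to back) x 280 mm (its y) x 130 mm high without the lid. Origin at the centre of its underside; its front, with the handle side of the lid, faces its -x (towards the robot); its z is up. A 6 mm thick plate lid covers the top, hinged along the far (+x) upper edge
- lid (a joint): Opening angle of the chest's lid in rad: 0 closed, lying flat, positive opened upward, stop at 1.4; 60 degrees is 1.047. The lid (about 0.5 kg, varies) has no spring or stay and falls shut from any angle when let go; lifting it at the handle takes about 2 to 4 N
- lid_hinge (a point): Middle of the lid's hinge line, 130 mm above the bench at the chest's far upper edge. The frame turns with the lid: its y is the hinge axis (parallel to the chest's y); the lid plate runs 200 mm from here along its -x and lies between 0 and 6 mm along its z
- lid_handle (a point): Middle of the grip bar of the lid's black handle: round bar, 10 mm diameter, 110 mm long, parallel to the hinge, on two end posts. In the lid_hinge frame at x -195, z +51 mm: near the front edge, its axis 45 mm above the lid's upper face, 181 mm above the bench when shut. Axes as lid_hinge. Pinched from above, the bar can turn between the fingers as the lid swings
- label (a point): Centre of the white barcode label (62 x 82 mm, black stripes) on the lid's upper face, 80 mm in front of the hinge line, 137 mm above the bench when the lid is shut; its z is the label's outward normal (up when the lid is shut)
- scanner: Loose stick-shaped barcode scanner, 0.18 kg (varies), standing upright in its holder with its window down. Origin at the centre of the window, on its flat lower end; it looks along its own -z. Head 42 x 42 mm and 50 mm high (orange), above it a black square grip 30 x 30 mm up to 160 mm, with a thin orange cap band at the top (32 mm square)
- scanner_grip (a point): Point on the scanner's axis in the middle of the free part of its grip, 125 mm above its window; good to grip here across either pair of faces
- holder: Grey open-topped square pocket fixed to the bench, outside 72 x 72 mm, inside 60 x 60 mm, rim 52 mm above the bench, its floor 6 mm above the bench, on a dark foot plate 110 x 110 x 4 mm. Origin at the centre of its underside. It stands to the left or to the right of the chest; the flask stands on the other side
- flask: Bystander, loose: dark steel flask, 73 mm in diameter, 190 mm high, standing upright; origin at the centre of its underside
- canister: Bystander, loose: red plastic oil canister 70 x 110 x 120 mm, with cap and handle up to 155 mm; origin at the centre of its underside
- spanner: Bystander, loose: steel spanner about 170 mm long lying flat on the bench; origin near its middle

How it is judged:
By the outcome, as a careful person would: the job done as asked, in the order asked, and still so for the second after the job is handed in, while the arm keeps its last pose, push and grip.
It also fails if it takes over 70 s, if anything falls off the work surface, if the arm or the gripper's body presses on something with over 40 N, if the wrist force passes 120 N, or if a joint passes its speed limit or range.

## Working session

There is one attempt and no reset: what is moved stays moved. The work goes in short steps, Python scripts to look and compute and a tool call to move; the robot and the scene stay as the last step left them, time stands still between calls to the robot, and variables do not carry over. Pictures are saved under pics/ and viewed, and the job is handed in when it is done.

Besides the shell and the picture viewer there is one more tool, called after "Emit:" as name([rows], argument=value, ...), one row to a line, values as JSON. apply_moves: Moves the arm, as the interface text tells. Its arguments: {"type":"object","properties":{"deltas":{"type":"array"},"newtons":{"type":"number"}},"required":["deltas"]}

```bash
ls; mkdir -p pics; python3 - <<'E'
from bench import readout, viewer, manip
import cv2,numpy as np
print(readout.sense()); print([a for a in dir(manip) if a[0]!='_'])
for n in("scene","side","wrist"):
    p,d=viewer.snapshot(n); cv2.imwrite(f"pics/{n}0.png",p[:,:,::-1]); np.save(f"pics/{n}0.npy",d)
    c=viewer.camera_params(n); print(n,c)
E
```

```text
pics
{'time': 0.0, 'qpos': array([-1.30340630e+00,  3.53651391e-01,  1.63415364e+00,  2.63960389e-05,
        1.15521616e+00, -2.40925173e-03]), 'joint_vel': array([-0.00072447,  0.00012425, -0.00073742, -0.00100329, -0.00058428,
        0.00012987]), 'effort': array([-9.43788000e-04, -6.05254769e+01, -3.42060077e+01, -6.49008211e-05,
        9.29686474e-03,  7.47229265e-07]), 'position': array([ 0.16646497, -0.60193988,  0.2495513 ]), 'ee_rot': array([ 9.90915298e-01,  1.34485542e-01, -8.23921771e-05, -7.09604130e-04]), 'ft_force': array([0.30542102, 0.07203346, 0.28088083]), 'torque': array([ 0.01890107, -0.00681381,  0.04381092]), 'finger_gap': 0.08544422304134273}
['Unreachable', 'tips_ahead']
scene {'intrinsics': array([[402.99598214,   0.        , 280.13444745],
       [  0.        , 402.99598214, 210.2383012 ],
       [  0.        ,   0.        ,   1.        ]]), 'R': array([[-0.85389818,  0.52030177, -0.0119984 ],
       [ 0.32931244,  0.52231486, -0.7866006 ],
       [-0.40300275, -0.67562804, -0.61734555]]), 't': array([ 0.48258285, -0.05352967,  1.16554082])}
side {'intrin
[... 194 characters left out ...]
65176, -0.00445014],
       [-0.40189505,  0.48705587, -0.7754076 ],
       [ 0.49893371, -0.59358396, -0.63144536]]), 't': array([0.4074716 , 0.30888253, 1.21688997])}
wrist {'intrinsics': array([[325.02181999,   0.        , 277.25456417],
       [  0.        , 325.02181999, 210.62056036],
       [  0.        ,   0.        ,   1.        ]]), 'T_tool_cam': array([[-2.22043808e-04, -9.64865327e-01, -2.62744842e-01,
         6.62627676e-02],
       [ 9.99999925e-01, -2.97988391e-04,  2.49195662e-04,
        -1.43961315e-03],
       [-3.18735167e-04, -2.62744767e-01,  9.64865320e-01,
        -1.23990117e-01],
       [ 0.00000000e+00,  0.00000000e+00,  0.00000000e+00,
         1.00000000e+00]])}
```

View pics/scene0.png

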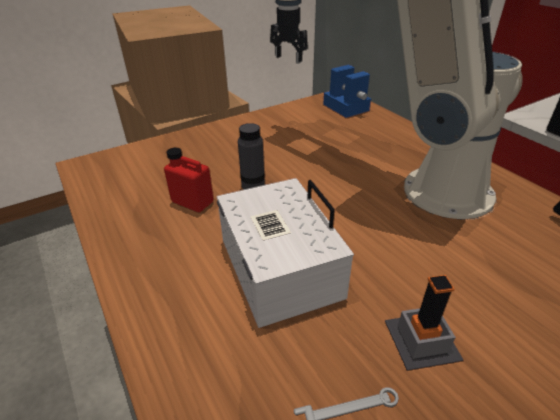

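View pics/side0.png

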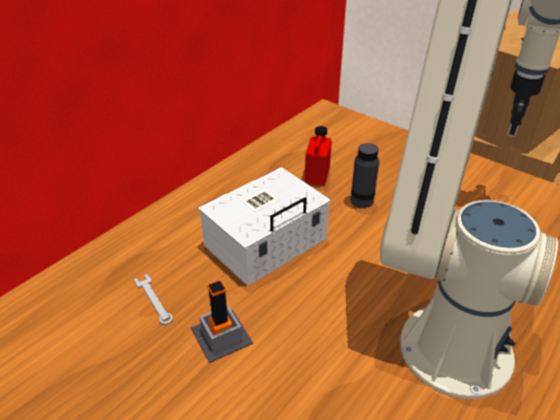

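View pics/wrist0.png

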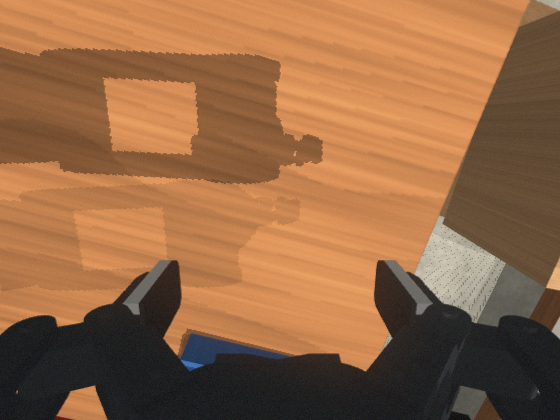

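The scene view shows the chest centred near (283,245), with its label at (270,224) and its handle at (320,203). The scanner stands in the holder near (432,310), on the chest's left (+y). The flask is at (251,155), the canister at (189,183) and the spanner at (345,405). The wrist view shows only bench.

```bash
cat > h.py <<'E'
import numpy as np,cv2
from bench import readout, viewer, manip
from scipy.spatial.transform import Rotation as Ro
def cloud(n,d):
    c=viewer.camera_params(n);K=c["intrinsics"]
    v,u=np.mgrid[:420,:560]
    P=np.stack([(u-K[0,2])/K[0,0]*d,(v-K[1,2])/K[1,1]*d,d],-1)
    if n=="wrist":
        s=readout.sense(); T=c["T_tool_cam"]; Q=P@T[:3,:3].T+T[:3,3]
        return Q@Ro.from_quat(s["ee_rot"]).as_matrix().T+s["position"]
    return (P-c["t"])@c["R"]
def ray(n,uv,z):
    c=viewer.camera_params(n);K=c["intrinsics"]
    r=np.linalg.inv(K)@[uv[0],uv[1],1]; o=-c["R"].T@c["t"]; r=c["R"].T@r
    return o+r*(z-o[2])/r[2]
def proj(n,X):
    c=viewer.camera_params(n); p=c["intrinsics"]@(c["R"]@np.asarray(X)+c["t"]); return p[:2]/p[2]
E
python3 - <<'E'
from h import *
for n in("scene","side"):
    p=cv2.imread(f"pics/{n}0.png"); d=np.load(f"pics/{n}0.npy"); W=cloud(n,d); W[d==0]=np.nan
    def show(nm,m,ang=True):
        m=m&(d>0); k,l,st,ce=cv2.connectedComponentsWithStats(m.astype(np.uint8))
        if k<2: print(n,nm,'none');return
        i=1+st[1:,4].argmax(); q=W[l==i]; r=cv2.minAreaRect(q[:,:2].astype(np.float32)*1000)
        print(n,nm,len(q),'c',np.round(r[0],1),'size',np.round(r[1],1),'ang',round(r[2],2),'z',np.round(np.percentile(q[:,2],[2,50,98]),4),'mean',q.mean(0).round(4),'px',ce[i].round(1))
    b,g,r=[p[:,:,i].astype(int) for i in range(3)]
    x,y,z=W[...,0],W[...,1],W[...,2]
    near=(x>.2)&(x<1)&(abs(y)<.6)
    show('lidtop',near&(abs(z-.136)<.005)&(abs(y)<.35)&(x>.3))
    show('handle',near&(z>.165)&(z<.195)&(r<70)&(b<70)&(g<70)&(x>.3)&(abs(y)<.15))
    show('rim',near&(abs(z-.052)<.004)&(y>.05)&(abs(r-g)<30))
    show('foot',near&(abs(z-.004)<.004)&(y>.05)&(r<100)&(abs(r-g)<30))
    show('orange',near&(r>150)&(g<120)&(b<60)&(z>.15)&(y>.05))
    show('grip',near&(z>.09)&(z<.175)&(y>.15)&(r<80))
    show('flask',near&(z>.03)&(z<.2)&(y<-.05)&(r<80))
    hsv=cv2.cvtColor(p,cv2.COLOR_BGR2HSV)
    show('red',near&(z>.03)&(r>130)&(g<50)&(b<50)&(x<1))
E
```

```text
scene lidtop 8630 c [568.1  -1.3] size [289.6 205.4] ang 79.87 z [0.1334 0.1359 0.1381] mean [0.5744 0.0182 0.1359] px [280.6 230.5]
scene handle 191 c [474.4  18. ] size [117.7   7.2] ang 79.61 z [0.1667 0.1839 0.1871] mean [0.4759 0.0226 0.1817] px [321.3 197.3]
scene rim 416 c [433.5 311.3] size [73.4 73.5] ang 67.52 z [0.0483 0.0516 0.054 ] mean [0.4439 0.3179 0.0515] px [426.4 329.3]
scene foot 1177 c [433.3 311.4] size [111.6 112.3] ang 67.61 z [0.0011 0.0041 0.0071] mean [0.4579 0.3252 0.0041] px [419.  350.8]
scene orange 3 c [442.7 291.3] size [4.9 1.2] ang 54.88 z [0.1632 0.1644 0.1659] mean [0.4426 0.2908 0.1645] px [428.7 277.3]
scene grip 622 c [444.4 312.9] size [21.7 38.9] ang 18.21 z [0.0915 0.1255 0.1566] mean [0.4442 0.3152 0.1249] px [434.  302.2]
scene flask 1359 c [ 465.3 -320.6] size [60.1 64.5] ang 16.47 z [0.0344 0.1235 0.1905] mean [ 0.4709 -0.3072  0.1199] px [250.8 154.2]
scene red 217 c [ 659.1 -338.7] size [ 30.2 100.4] ang 27.45 z [0.1146 0.1186 0.1213] mean [ 0.66   -0.332   0.1184] px [182.4 170.9]
side lidtop 4763 c [ 5.654e+02 -2.000e-01] size [289.4
[... 295 characters left out ...]
0559] mean [0.5426 0.1236 0.0521] px [241.1 255.4]
side foot 612 c [432.3 313.3] size [107.  112.1] ang 68.42 z [0.0002 0.0029 0.0074] mean [0.4174 0.3341 0.0031] px [219.5 344.4]
side orange 39 c [423.7 308.4] size [23.3 42.6] ang 17.35 z [0.1585 0.1622 0.1657] mean [0.4229 0.3107 0.1624] px [220.1 289.5]
side grip 305 c [428.4 320.5] size [39.1 20.6] ang 24.97 z [0.0911 0.1235 0.1547] mean [0.4243 0.3192 0.1224] px [218.1 304.1]
side flask 1070 c [ 449.6 -309.8] size [67.1 45.2] ang 30.8 z [0.0343 0.1148 0.1872] mean [ 0.4473 -0.3042  0.1128] px [364.7 175. ]
side red 409 c [ 641.4 -346.5] size [ 69.5 113.2] ang 28.45 z [0.1078 0.1172 0.1454] mean [ 0.6334 -0.3351  0.1198] px [319.  146.8]
```

```bash
cat >> h.py <<'E'
def down(yaw_y_deg):
    a=np.deg2rad(yaw_y_deg); y=np.array([np.cos(a),np.sin(a),0]); z=np.array([0,0,-1.]); return np.stack([np.cross(y,z),y,z],1)
def plan(pos,Rt):
    s=readout.sense(); R=Ro.from_quat(s["ee_rot"]).as_matrix()
    lin=R.T@(np.array(pos)-s["position"]); tw=np.rad2deg(Ro.from_matrix(R.T@Rt).as_rotvec())
    y=R[:,1]
    print('t',round(s["time"],2),'pos',s["position"].round(4),'yaw_y',np.rad2deg(np.arctan2(y[1],y[0])).round(2),'zt',R[:,2].round(4),'gap',round(s["finger_gap"],4),'F',s["ft_force"].round(2),'q',s["qpos"].round(2))
    print('linear',lin.round(4),'twist',tw.round(2))
E
python3 - <<'E'
from h import *
plan([.433,.312,.36],down(-22.5))
plan([.40,0,.36],down(-22.5))
E
```

```text
t 0.15 pos [ 0.1665 -0.6021  0.2498] yaw_y -74.54 zt [-3.e-04  1.e-03 -1.e+00] gap 0.0852 F [-0.01 -1.13  0.67] q [-1.3   0.35  1.63  0.    1.16 -0.  ]
linear [ 0.5005 -0.8101 -0.1094] twist [-6.000e-02 -3.000e-02 -5.204e+01]
t 0.15 pos [ 0.1665 -0.6021  0.2498] yaw_y -74.54 zt [-3.e-04  1.e-03 -1.e+00] gap 0.0852 F [-0.01 -1.13  0.67] q [-1.3   0.35  1.63  0.    1.16 -0.  ]
linear [ 0.3855 -0.5182 -0.1097] twist [-6.000e-02 -3.000e-02 -5.204e+01]
```

Emit:
apply_moves([
  {"twist": [0, 0, -7], "linear": [0, 0, -0.04], "gripper": 0.085},
  {"twist": [0, 0, -14], "linear": [0, -0.01, -0.08], "gripper": 0.085},
  {"twist": [0, 0, -21], "linear": [0.01, -0.04, -0.11], "gripper": 0.085},
  {"twist": [0, 0, -28], "linear": [0.03, -0.07, -0.12], "gripper": 0.085},
  {"twist": [0, 0, -35], "linear": [0.05, -0.1, -0.12], "gripper": 0.085},
])

```text
time: 0.57
position: [0.1883, -0.4928, 0.3735]
ee_rot: [0.904, 0.428, -0.0, 0.003]
ft_force: [1.3, -0.2, -0.5]
finger_gap: 0.0852
```

```bash
python3 -c "
from h import *
plan([.433,.312,.36],down(-22.5))"
```

```text
t 0.57 pos [ 0.1883 -0.4928  0.3735] yaw_y -39.28 zt [ 0.0019 -0.0048 -1.    ] gap 0.0852 F [ 1.3  -0.2  -0.47] q [-1.21  0.1   1.69  0.    1.35 -0.52]
linear [ 0.7779 -0.3202  0.0101] twist [  0.24   0.18 -16.78]
```

Emit:
apply_moves([
  {"twist": [0, 0, -5], "linear": [0.038, -0.016, 0], "gripper": 0.085},
  {"twist": [0, 0, -10], "linear": [0.076, -0.031, 0], "gripper": 0.085},
  {"twist": [0, 0, -16.8], "linear": [0.114, -0.047, 0], "gripper": 0.085},
  {"twist": [0, 0, -16.8], "linear": [0.152, -0.062, 0], "gripper": 0.085},
  {"twist": [0, 0, -16.8], "linear": [0.19, -0.078, 0], "gripper": 0.085},
])

```text
time: 0.98
position: [0.2489, -0.2946, 0.3701]
ee_rot: [0.833, 0.554, 0.0, 0.0]
ft_force: [1.8, 0.1, 1.0]
finger_gap: 0.0848
```

```bash
python3 -c "
from h import *
plan([.433,.312,.36],down(-22.5))"
```

```text
t 0.98 pos [ 0.2489 -0.2946  0.3701] yaw_y -22.74 zt [ 2.e-04 -0.e+00 -1.e+00] gap 0.0848 F [1.78 0.13 1.01] q [-0.87 -0.15  1.93  0.    1.36 -0.48]
linear [ 0.6307 -0.0646  0.0102] twist [ 0.01 -0.   -0.24]
```

Emit:
apply_moves([
  {"twist": [0, 0, 0], "linear": [0.04, -0.004, 0.0], "gripper": 0.085},
  {"twist": [0, 0, 0], "linear": [0.08, -0.008, 0], "gripper": 0.085},
  {"twist": [0, 0, 0], "linear": [0.12, -0.012, 0], "gripper": 0.085},
  {"twist": [0, 0, 0], "linear": [0.16, -0.016, 0], "gripper": 0.085},
  {"twist": [0, 0, 0], "linear": [0.2, -0.02, 0], "gripper": 0.085},
])

```text
time: 1.4
position: [0.3075, -0.1025, 0.3704]
ee_rot: [0.833, 0.554, 0.0, 0.0]
ft_force: [2.0, 0.3, -0.4]
finger_gap: 0.0846
```

Emit:
apply_moves([
  {"twist": [0, 0, 0], "linear": [0.04, -0.004, 0.0], "gripper": 0.085},
  {"twist": [0, 0, 0], "linear": [0.08, -0.008, 0], "gripper": 0.085},
  {"twist": [0, 0, 0], "linear": [0.12, -0.012, 0], "gripper": 0.085},
  {"twist": [0, 0, 0], "linear": [0.16, -0.016, 0], "gripper": 0.085},
  {"twist": [0, 0, 0], "linear": [0.2, -0.02, 0], "gripper": 0.085},
])

```text
time: 1.82
position: [0.3665, 0.0901, 0.3704]
ee_rot: [0.832, 0.554, 0.0, 0.0]
ft_force: [1.6, -0.9, 0.1]
finger_gap: 0.0847
```

```bash
python3 -c "
from h import *
plan([.433,.312,.36],down(-22.5))"
```

```text
t 1.82 pos [0.3665 0.0901 0.3704] yaw_y -22.71 zt [ 8.e-04  1.e-04 -1.e+00] gap 0.0847 F [ 1.63 -0.86  0.15] q [ 0.24 -0.17  1.95 -0.    1.36  0.63]
linear [ 0.2304 -0.0243  0.0105] twist [ 0.04 -0.02 -0.21]
```

Emit:
apply_moves([
  {"twist": [0, 0, 0], "linear": [0.04, -0.004, 0.0], "gripper": 0.085},
  {"twist": [0, 0, 0], "linear": [0.08, -0.008, 0], "gripper": 0.085},
  {"twist": [0, 0, 0], "linear": [0.12, -0.012, 0], "gripper": 0.085},
  {"twist": [0, 0, 0], "linear": [0.16, -0.016, 0], "gripper": 0.085},
  {"twist": [0, 0, 0], "linear": [0.2, -0.02, 0], "gripper": 0.085},
])

```text
time: 2.23
position: [0.4255, 0.2822, 0.3701]
ee_rot: [0.832, 0.554, -0.0, 0.0]
ft_force: [-0.2, -1.1, 0.2]
finger_gap: 0.0852
```

Emit:
apply_moves([
  {"twist": [0, 0, 0], "linear": [0.025, -0.004, 0.0], "gripper": 0.085},
  {"twist": [0, 0, 0], "linear": [0.025, -0.004, 0.0], "gripper": 0.085},
  {"twist": [0, 0, 0], "linear": [0.025, -0.004, 0.0], "gripper": 0.085},
])

```text
time: 2.48
position: [0.4313, 0.3055, 0.3694]
ee_rot: [0.832, 0.555, -0.001, 0.0]
ft_force: [-0.0, -1.2, -0.3]
finger_gap: 0.0851
```

```bash
python3 - <<'E'
from h import *
plan([.433,.312,.131],down(-22.5))
p,d=viewer.snapshot("wrist"); cv2.imwrite("pics/w1.png",p[:,:,::-1]); W=cloud("wrist",d)
r,g,b=[p[...,i].astype(int) for i in range(3)]
for nm,m in (("top",(abs(W[...,2]-.166)<.006)),("rim",abs(W[...,2]-.052)<.004),("foot",(abs(W[...,2]-.004)<.004)&(r<90)),("orange",(r>150)&(g<120)&(b<60)&(W[...,2]>.15))):
    m=m&(d>.15); k,l,st,ce=cv2.connectedComponentsWithStats(m.astype(np.uint8))
    for i in range(1,k):
        if st[i,4]<60: continue
        q=W[l==i]; R=cv2.minAreaRect(q[:,:2].astype(np.float32)*1000); print(nm,len(q),np.round(R[0],1),np.round(R[1],1),round(R[2],1),'z',np.median(q[:,2]).round(4),'px',ce[i].round(0))
E
```

```text
t 2.48 pos [0.4313 0.3055 0.3694] yaw_y -22.62 zt [-0.0014 -0.0011 -1.    ] gap 0.0851 F [-0.04 -1.21 -0.34] q [ 0.61  0.11  1.69 -0.    1.35  1.01]
linear [ 0.007  -0.0007  0.2384] twist [-0.05  0.09 -0.12]
top 962 [436.2 309.5] [32.  31.2] 67.5 z 0.1663 px [281. 183.]
rim 730 [435.1 310.6] [72.2 71.3] 68.3 z 0.0525 px [278. 162.]
rim 71 [442.9 326.1] [ 6.4 40.3] 69.9 z 0.0552 px [279. 154.]
rim 353 [592.2 136.1] [ 16.  200.9] 84.0 z 0.052 px [426. 238.]
foot 1180 [443.7 333.1] [ 61.  109.2] 68.3 z 0.0046 px [285. 136.]
foot 163 [382.9 286.8] [26.1 28.5] 70.7 z 0.0045 px [251. 193.]
```

View pics/w1.png

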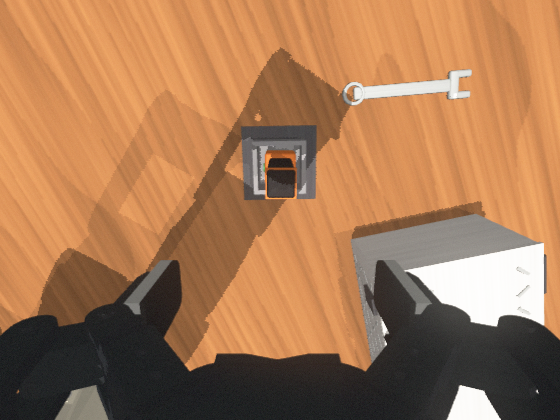

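The wrist view shows the scanner cap at (281,183), squared up with the pocket. It measures 32x31 mm at z 0.166, centred at (0.436, 0.3095), as it should be. Descending.

```bash
python3 - <<'E'
from h import *
plan([.436,.310,.131],down(-22.5))
E
```

```text
t 2.53 pos [0.4311 0.3045 0.3697] yaw_y -22.68 zt [-0.0011 -0.0012 -1.    ] gap 0.0851 F [-0.23 -0.22  0.49] q [ 0.61  0.1   1.69 -0.    1.35  1.01]
linear [0.0073 0.0025 0.2387] twist [-0.03  0.09 -0.18]
```

Emit:
apply_moves([
  {"twist": [0, 0, 0], "linear": [0.007, 0.0025, 0.03], "gripper": 0.085},
  {"twist": [0, 0, 0], "linear": [0.007, 0.0025, 0.065], "gripper": 0.085},
  {"twist": [0, 0, 0], "linear": [0.007, 0.0025, 0.1], "gripper": 0.085},
  {"twist": [0, 0, 0], "linear": [0.007, 0.0025, 0.12], "gripper": 0.085},
  {"twist": [0, 0, 0], "linear": [0.007, 0.0025, 0.12], "gripper": 0.085},
])

```text
time: 2.95
position: [0.4341, 0.3071, 0.2462]
ee_rot: [0.833, 0.553, -0.004, 0.0]
ft_force: [0.2, -0.6, -0.5]
finger_gap: 0.0852
```

```bash
python3 - <<'E'
from h import *
plan([.436,.310,.131],down(-22.5))
E
```

```text
t 2.95 pos [0.4341 0.3071 0.2462] yaw_y -22.82 zt [-0.0061 -0.0046 -1.    ] gap 0.0852 F [ 0.17 -0.56 -0.49] q [ 0.61  0.22  1.83 -0.    1.1   1.01]
linear [0.0042 0.001  0.1152] twist [-0.22  0.38 -0.32]
```

Emit:
apply_moves([
  {"twist": [0, 0, 0], "linear": [0.001, 0.0, 0.03], "gripper": 0.085},
  {"twist": [0, 0, 0], "linear": [0.001, 0.0, 0.06], "gripper": 0.085},
  {"twist": [0, 0, 0], "linear": [0.001, 0, 0.09], "gripper": 0.085},
  {"twist": [0, 0, 0], "linear": [0.001, 0, 0.115], "gripper": 0.085},
  {"twist": [0, 0, 0], "linear": [0.001, 0, 0.115], "gripper": 0.085},
])

```text
time: 3.37
position: [0.4354, 0.309, 0.1329]
ee_rot: [0.833, 0.553, -0.003, 0.0]
ft_force: [-0.7, -0.7, -0.6]
finger_gap: 0.0848
```

Emit:
apply_moves([
  {"twist": [0, 0, 0], "linear": [0, 0.0, 0], "gripper": 0.085},
  {"twist": [0, 0, 0], "linear": [0, 0.0, 0], "gripper": 0.085},
  {"twist": [0, 0, 0], "linear": [0, 0.0, 0], "gripper": 0.085},
])

```text
time: 3.62
position: [0.4383, 0.3117, 0.1378]
ee_rot: [0.833, 0.554, 0.002, -0.0]
ft_force: [-0.0, 0.1, -0.2]
finger_gap: 0.0851
```

```bash
python3 - <<'E'
from h import *
plan([.436,.310,.131],down(-22.5))
E
```

```text
t 3.62 pos [0.4383 0.3117 0.1378] yaw_y -22.76 zt [ 0.003   0.0022 -1.    ] gap 0.0851 F [-0.03  0.14 -0.17] q [0.62 0.36 1.92 0.   0.86 1.01]
linear [-0.0025 -0.0015  0.0068] twist [ 0.11 -0.18 -0.26]
```

Emit:
apply_moves([
  {"twist": [0, 0, 0], "linear": [-0.002, -0.0015, 0.006], "gripper": 0.085},
  {"twist": [0, 0, 0], "linear": [-0.002, -0.0015, 0.006], "gripper": 0.06},
  {"twist": [0, 0, 0], "linear": [-0.002, -0.0015, 0.006], "gripper": 0.045},
  {"twist": [0, 0, 0], "linear": [-0.002, -0.0015, 0.006], "gripper": 0.02},
  {"twist": [0, 0, 0], "linear": [-0.002, -0.0015, 0.006], "gripper": 0.02},
], newtons=45)

```text
time: 4.03
position: [0.4348, 0.3099, 0.1295]
ee_rot: [0.833, 0.554, 0.0, 0.0]
ft_force: [1.2, -0.5, 0.6]
finger_gap: 0.0381
```

Emit:
apply_moves([
  {"twist": [0, 0, 0], "linear": [0, 0.0, 0], "gripper": 0.02},
  {"twist": [0, 0, 0], "linear": [0, 0.0, 0], "gripper": 0.02},
  {"twist": [0, 0, 0], "linear": [0, 0.0, 0], "gripper": 0.02},
  {"twist": [0, 0, 0], "linear": [0, 0.0, 0], "gripper": 0.02},
])

```text
time: 4.37
position: [0.4348, 0.3099, 0.1294]
ee_rot: [0.833, 0.554, 0.0, -0.0]
ft_force: [-0.4, 0.3, 3.1]
finger_gap: 0.029
```

```bash
python3 - <<'E'
from h import *
plan([.436,.310,.131],down(-22.5))
E
```

```text
t 4.37 pos [0.4348 0.3099 0.1294] yaw_y -22.75 zt [-0.e+00  1.e-04 -1.e+00] gap 0.029 F [-0.43  0.29  3.07] q [0.62 0.36 1.93 0.   0.85 1.01]
linear [ 0.0006  0.0011 -0.0016] twist [-0.   -0.01 -0.25]
```

Emit:
apply_moves([
  {"twist": [0, 0, 0], "linear": [0, 0.0, -0.015], "gripper": 0.02},
  {"twist": [0, 0, 0], "linear": [0, 0.0, -0.04], "gripper": 0.02},
  {"twist": [0, 0, 0], "linear": [0, 0.0, -0.07], "gripper": 0.02},
  {"twist": [0, 0, 0], "linear": [0, 0.0, -0.1], "gripper": 0.02},
  {"twist": [0, 0, 0], "linear": [0, 0, -0.13], "gripper": 0.02},
])

```text
time: 4.78
position: [0.4343, 0.3094, 0.26]
ee_rot: [0.833, 0.554, -0.001, 0.0]
ft_force: [0.7, 0.6, -1.7]
finger_gap: 0.0294
```

Emit:
apply_moves([
  {"twist": [0, 0, 0], "linear": [0, 0.0, -0.03], "gripper": 0.02},
  {"twist": [0, 0, 0], "linear": [0, 0.0, -0.055], "gripper": 0.02},
  {"twist": [0, 0, 0], "linear": [0, 0.0, -0.075], "gripper": 0.02},
  {"twist": [0, 0, 0], "linear": [0, 0.0, -0.085], "gripper": 0.02},
  {"twist": [0, 0, 0], "linear": [0, 0, -0.085], "gripper": 0.02},
])

```text
time: 5.2
position: [0.4355, 0.3102, 0.3461]
ee_rot: [0.833, 0.554, 0.002, -0.0]
ft_force: [0.4, -0.0, -1.8]
finger_gap: 0.0297
```

```bash
python3 - <<'E'
from h import *
plan([.5866,-.0044,.345],down(-22.75))
for n in("scene","side","wrist"):
    p,d=viewer.snapshot(n); cv2.imwrite(f"pics/{n}2.png",p[:,:,::-1]); W=cloud(n,d)
    np.save(f"pics/{n}2W.npy",W)
    m=(abs(W[...,2]-.136)<.006)&(W[...,0]>.3)&(W[...,1]<.25)&(d>.12)
    q=W[m]; R=cv2.minAreaRect(q[:,:2].astype(np.float32)*1000); print(n,len(q),np.round(R[0],1),np.round(R[1],1),round(R[2],2))
E
python3 -c "
import cv2,numpy as np
cv2.imwrite('pics/m2.png',cv2.resize(np.hstack([cv2.imread('pics/side2.png'),cv2.imread('pics/wrist2.png')]),(800,300)))"
```

```text
t 5.2 pos [0.4355 0.3102 0.3461] yaw_y -22.74 zt [ 0.0028  0.0019 -1.    ] gap 0.0297 F [ 0.43 -0.02 -1.83] q [ 0.62  0.13  1.71 -0.    1.3   1.01]
linear [-0.2318  0.261   0.001 ] twist [ 0.11 -0.16  0.01]
scene 9398 [ 556.5 -831.9] [ 584.4 1972.9] 9.75
side 5370 [ 956.4 -759.3] [1066.9 2005.2] 0.25
wrist 11012 [575.4  43.3] [198.5 200.2] 79.9
```

View pics/m2.png

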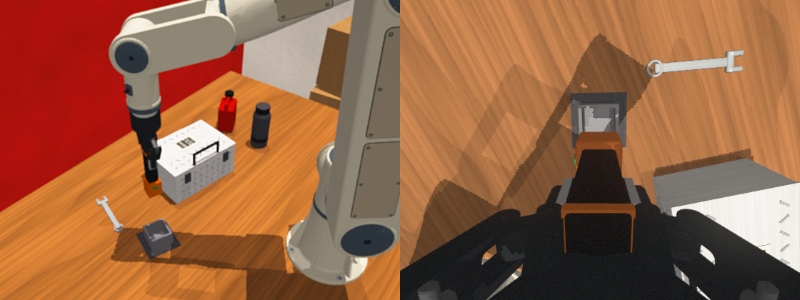

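The side view shows the scanner held upright with the head at (153,185). The wrist view shows it aligned with the jaws and the empty pocket behind at (600,118). Next I refine the label position from the first images.

```bash
python3 - <<'E'
from h import *
c=np.array([.567,-.001]);a=np.deg2rad(-10.2);ex=np.array([np.cos(a),np.sin(a)])
L=c+.02*ex; print('label pred',L)
for n in("scene","side"):
    p=cv2.imread(f"pics/{n}0.png").astype(int)
    pr=proj(n,[*L,.137]); 
    g=p.max(2); m=np.zeros(g.shape,np.uint8); u,v=pr.round().astype(int); m[v-22:v+22,u-28:u+28]=(g[v-22:v+22,u-28:u+28]<110)
    m=cv2.morphologyEx(m,cv2.MORPH_CLOSE,np.ones((7,7),np.uint8))
    k,l,st,ce=cv2.connectedComponentsWithStats(m); i=1+st[1:,4].argmax()
    cn=cv2.findContours((l==i).astype(np.uint8),0,2)[0][0]; W=np.array([ray(n,q[0],.137)[:2] for q in cn])*1000
    R=cv2.minAreaRect(W.astype(np.float32)); print(n,'pred px',pr.round(1),'stripes px',ce[i].round(1),st[i],'world',np.round(R[0],1),np.round(R[1],1),R[2])
E
```

```text
label pred [ 0.58668391 -0.00454169]
scene pred px [269.5 224.3] stripes px [269.6 224.1] [257 214  27  21 342] world [585.1  -5.5] [61.5 41.5] 78.49007415771484
side pred px [259.8 198.9] stripes px [256.5 200.1] [249 197  15   9  75] world [589.4   8.6] [35.8 34.2] 46.713077545166016
```

Emit:
apply_moves([
  {"twist": [0, 0, 0], "linear": [-0.02, 0.023, 0], "gripper": 0.02},
  {"twist": [0, 0, 0], "linear": [-0.046, 0.052, 0], "gripper": 0.02},
  {"twist": [0, 0, 0], "linear": [-0.072, 0.081, 0], "gripper": 0.02},
  {"twist": [0, 0, 0], "linear": [-0.096, 0.108, 0], "gripper": 0.02},
  {"twist": [0, 0, 0], "linear": [-0.12, 0.135, 0], "gripper": 0.02},
])

```text
time: 5.77
position: [0.5126, 0.1451, 0.3423]
ee_rot: [0.833, 0.554, -0.001, -0.0]
ft_force: [0.3, -0.2, -2.4]
finger_gap: 0.0298
```

Emit:
apply_moves([
  {"twist": [0, 0, 0], "linear": [-0.026, 0.03, 0], "gripper": 0.02},
  {"twist": [0, 0, 0], "linear": [-0.052, 0.06, 0], "gripper": 0.02},
  {"twist": [0, 0, 0], "linear": [-0.077, 0.087, 0], "gripper": 0.02},
  {"twist": [0, 0, 0], "linear": [-0.095, 0.107, 0], "gripper": 0.02},
  {"twist": [0, 0, 0], "linear": [-0.105, 0.118, 0], "gripper": 0.02},
])

```text
time: 6.18
position: [0.5814, 0.0014, 0.342]
ee_rot: [0.833, 0.553, -0.001, -0.0]
ft_force: [0.0, 0.2, -2.9]
finger_gap: 0.0291
```

```bash
python3 - <<'E'
from h import *
plan([.5866,-.0044,.340],down(-22.75))
for n in("scene","side","wrist"):
    p,d=viewer.snapshot(n); cv2.imwrite(f"pics/{n}3.png",p[:,:,::-1])
E
python3 -c "
import cv2,numpy as np
cv2.imwrite('pics/m3.png',cv2.resize(np.hstack([cv2.imread('pics/side3.png'),cv2.imread('pics/wrist3.png')]),(800,300)))"
```

```text
t 6.18 pos [0.5814 0.0014 0.342 ] yaw_y -22.87 zt [-2.9e-03 -9.0e-04 -1.0e+00] gap 0.0291 F [ 0.04  0.23 -2.93] q [ 0.    0.21  1.62 -0.    1.31  0.4 ]
linear [-0.0033  0.007   0.002 ] twist [-0.13  0.11 -0.12]
```

View pics/m3.png

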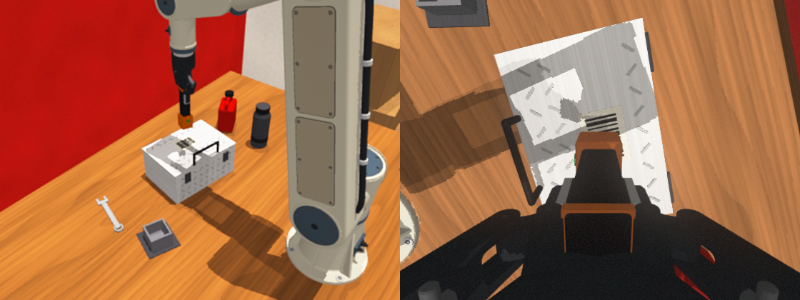

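The wrist view shows the label's far half at (603,122), just beyond the scanner head at (598,140). The side view shows the scanner over the lid at (186,120). Now the fine adjustment, then settle.

Emit:
apply_moves([
  {"twist": [0, 0, 0], "linear": [-0.006, 0.008, 0.003], "gripper": 0.02},
  {"twist": [0, 0, 0], "linear": [-0.006, 0.008, 0.003], "gripper": 0.02},
  {"twist": [0, 0, 0], "linear": [-0.006, 0.008, 0.003], "gripper": 0.02},
  {"twist": [0, 0, 0], "linear": [-0.006, 0.008, 0.003], "gripper": 0.02},
  {"twist": [0, 0, 0], "linear": [-0.006, 0.008, 0.003], "gripper": 0.02},
])

```text
time: 6.75
position: [0.586, -0.0035, 0.3414]
ee_rot: [0.832, 0.554, 0.0, -0.0]
ft_force: [-0.5, -0.5, -1.1]
finger_gap: 0.0294
```

```bash
python3 - <<'E'
from h import *
plan([.5865,-.005,.340],down(-22.75))
for n in("scene","side","wrist"):
    p,d=viewer.snapshot(n); cv2.imwrite(f"pics/{n}4.png",p[:,:,::-1]); W=cloud(n,d); np.save(f"pics/{n}4W.npy",W)
    r,g,b=[p[...,i].astype(int) for i in range(3)]
    m=(r>120)&(g<.62*r)&(b<.4*r)&(W[...,2]>.2)&(W[...,2]<.28)&(abs(W[...,0]-.587)<.05)&(abs(W[...,1])<.05)
    q=W[m]
    if len(q)>20: print(n,'head',len(q),q.min(0).round(3),q.max(0).round(3))
    m=(abs(W[...,2]-.137)<.007)&(abs(W[...,0]-.57)<.16)&(abs(W[...,1])<.2)&(d>.12)
    q=W[m]; R=cv2.minAreaRect(q[:,:2].astype(np.float32)*1000); print(n,'lid',len(q),np.round(R[0],1),np.round(R[1],1),round(R[2],2),np.median(q[:,2]))
    m=(abs(W[...,2]-.181)<.01)&(abs(W[...,0]-.47)<.08)&(abs(W[...,1])<.1)&(d>.12)&(r<80)
    q=W[m]
    if len(q)>20: R=cv2.minAreaRect(q[:,:2].astype(np.float32)*1000); print(n,'handle',len(q),np.round(R[0],1),np.round(R[1],1),round(R[2],2),np.median(q[:,2]))
E
```

```text
t 6.75 pos [ 0.586  -0.0035  0.3414] yaw_y -22.69 zt [ 0.e+00  1.e-04 -1.e+00] gap 0.0294 F [-0.51 -0.53 -1.12] q [-0.01  0.22  1.61  0.    1.31  0.39]
linear [-0.0012  0.0011  0.0014] twist [-0.   -0.01  0.06]
scene head 33 [ 0.559 -0.024  0.262] [0.609 0.024 0.269]
scene lid 8351 [ 5.677e+02 -5.000e-01] [288.  206.1] 79.71 0.13588195365521108
scene handle 177 [474.2  18.2] [117.1   7.3] 79.76 0.18434681773651443
side head 338 [ 0.554 -0.017  0.217] [0.61  0.027 0.277]
side lid 4922 [ 5.657e+02 -2.000e-01] [290.1 208.3] 80.01 0.13415687141567734
side handle 105 [471.3  19.6] [115.5  10. ] 80.01 0.18233532199974112
wrist head 969 [ 0.566 -0.013  0.227] [0.612 0.023 0.271]
wrist lid 39909 [570.4  -1.1] [286.2 205.2] 79.8 0.13637884582453533
wrist handle 1452 [475.   16.8] [118.4  10.3] 79.79 0.18524242863193238
```

Emit:
apply_moves([
  {"twist": [0, 0, 0], "linear": [0, 0.001, 0.001], "gripper": 0.02},
  {"twist": [0, 0, 0], "linear": [0, 0.001, 0.001], "gripper": 0.02},
  {"twist": [0, 0, 0], "linear": [0, 0.001, 0.001], "gripper": 0.02},
  {"twist": [0, 0, 0], "linear": [0, 0.001, 0.001], "gripper": 0.02},
  {"twist": [0, 0, 0], "linear": [0, 0.001, 0.001], "gripper": 0.02},
])

```text
time: 7.32
position: [0.5871, -0.0046, 0.3403]
ee_rot: [0.833, 0.554, 0.0, -0.0]
ft_force: [-0.1, -0.8, -2.4]
finger_gap: 0.0294
```

Emit:
apply_moves([
  {"twist": [0, 0, 0], "linear": [0, 0, 0], "gripper": 0.02},
  {"twist": [0, 0, 0], "linear": [0, 0, 0], "gripper": 0.02},
  {"twist": [0, 0, 0], "linear": [0, 0, 0], "gripper": 0.02},
  {"twist": [0, 0, 0], "linear": [0, 0, 0], "gripper": 0.02},
  {"twist": [0, 0, 0], "linear": [0, 0, 0], "gripper": 0.02},
])

```text
time: 7.73
position: [0.5871, -0.0045, 0.3403]
ee_rot: [0.833, 0.554, -0.0, -0.0]
ft_force: [-0.3, 1.5, -2.2]
finger_gap: 0.0301
```

Emit:
apply_moves([
  {"twist": [0, 0, 0], "linear": [0, 0, 0], "gripper": 0.02},
  {"twist": [0, 0, 0], "linear": [0, 0, 0], "gripper": 0.02},
  {"twist": [0, 0, 0], "linear": [0, 0, 0], "gripper": 0.02},
  {"twist": [0, 0, 0], "linear": [0, 0, 0], "gripper": 0.02},
  {"twist": [0, 0, 0], "linear": [0, 0, 0], "gripper": 0.02},
])

```text
time: 8.15
position: [0.5871, -0.0045, 0.3403]
ee_rot: [0.833, 0.554, 0.0, -0.0]
ft_force: [0.2, 0.2, -2.1]
finger_gap: 0.0296
```

Emit:
apply_moves([
  {"twist": [0, 0, 0], "linear": [0, 0, 0], "gripper": 0.02},
  {"twist": [0, 0, 0], "linear": [0, 0, 0], "gripper": 0.02},
  {"twist": [0, 0, 0], "linear": [0, 0, 0], "gripper": 0.02},
  {"twist": [0, 0, 0], "linear": [0, 0, 0], "gripper": 0.02},
  {"twist": [0, 0, 0], "linear": [0, 0, 0], "gripper": 0.02},
])

```text
time: 8.57
position: [0.5871, -0.0045, 0.3403]
ee_rot: [0.833, 0.554, -0.0, -0.0]
ft_force: [0.5, 0.2, -1.2]
finger_gap: 0.0297
```

Emit:
apply_moves([
  {"twist": [0, 0, 0], "linear": [0, 0, 0], "gripper": 0.02},
  {"twist": [0, 0, 0], "linear": [0, 0, 0], "gripper": 0.02},
  {"twist": [0, 0, 0], "linear": [0, 0, 0], "gripper": 0.02},
  {"twist": [0, 0, 0], "linear": [0, 0, 0], "gripper": 0.02},
  {"twist": [0, 0, 0], "linear": [0, 0, 0], "gripper": 0.02},
])

```text
time: 8.98
position: [0.5871, -0.0045, 0.3403]
ee_rot: [0.833, 0.554, 0.0, 0.0]
ft_force: [-0.3, -0.2, -1.6]
finger_gap: 0.0297
```

Emit:
apply_moves([
  {"twist": [0, 0, 0], "linear": [0, 0, 0], "gripper": 0.02},
  {"twist": [0, 0, 0], "linear": [0, 0, 0], "gripper": 0.02},
  {"twist": [0, 0, 0], "linear": [0, 0, 0], "gripper": 0.02},
  {"twist": [0, 0, 0], "linear": [0, 0, 0], "gripper": 0.02},
  {"twist": [0, 0, 0], "linear": [0, 0, 0], "gripper": 0.02},
])

```text
time: 9.4
position: [0.5871, -0.0045, 0.3403]
ee_rot: [0.833, 0.554, 0.0, -0.0]
ft_force: [0.2, -0.3, -2.9]
finger_gap: 0.029
```

Emit:
apply_moves([
  {"twist": [0, 0, 0], "linear": [0, 0, 0], "gripper": 0.02},
  {"twist": [0, 0, 0], "linear": [0, 0, 0], "gripper": 0.02},
  {"twist": [0, 0, 0], "linear": [0, 0, 0], "gripper": 0.02},
  {"twist": [0, 0, 0], "linear": [0, 0, 0], "gripper": 0.02},
  {"twist": [0, 0, 0], "linear": [0, 0, 0], "gripper": 0.02},
])

```text
time: 9.82
position: [0.5871, -0.0045, 0.3403]
ee_rot: [0.833, 0.554, 0.0, -0.0]
ft_force: [1.1, -0.3, -2.4]
finger_gap: 0.0294
```

```bash
python3 - <<'E'
from h import *
plan([.435,.310,.345],down(-22.75))
E
```

```text
t 9.82 pos [ 0.5871 -0.0045  0.3403] yaw_y -22.74 zt [ 0.  0. -1.] gap 0.0294 F [ 1.08 -0.3  -2.35] q [-0.01  0.22  1.61  0.    1.31  0.39]
linear [ 0.2313 -0.2619 -0.0047] twist [ 0.   -0.    0.01]
```

Held for 2.5 s without moving. Returning the scanner to the holder.

Emit:
apply_moves([
  {"twist": [0, 0, 0], "linear": [0.02, -0.023, 0], "gripper": 0.02},
  {"twist": [0, 0, 0], "linear": [0.046, -0.052, 0], "gripper": 0.02},
  {"twist": [0, 0, 0], "linear": [0.072, -0.081, 0], "gripper": 0.02},
  {"twist": [0, 0, 0], "linear": [0.096, -0.108, 0], "gripper": 0.02},
  {"twist": [0, 0, 0], "linear": [0.12, -0.135, 0], "gripper": 0.02},
])

```text
time: 10.23
position: [0.508, 0.1596, 0.3404]
ee_rot: [0.833, 0.554, 0.0, -0.0]
ft_force: [0.2, 0.5, -2.6]
finger_gap: 0.0296
```

Emit:
apply_moves([
  {"twist": [0, 0, 0], "linear": [0.026, -0.03, 0], "gripper": 0.02},
  {"twist": [0, 0, 0], "linear": [0.052, -0.06, 0], "gripper": 0.02},
  {"twist": [0, 0, 0], "linear": [0.077, -0.087, 0], "gripper": 0.02},
  {"twist": [0, 0, 0], "linear": [0.098, -0.11, 0], "gripper": 0.02},
  {"twist": [0, 0, 0], "linear": [0.111, -0.126, 0], "gripper": 0.02},
])

```text
time: 10.65
position: [0.4343, 0.312, 0.3405]
ee_rot: [0.832, 0.554, 0.0, -0.0]
ft_force: [-0.1, -0.2, -2.0]
finger_gap: 0.0293
```

Emit:
apply_moves([
  {"twist": [0, 0, 0], "linear": [0, 0, 0.02], "gripper": 0.02},
  {"twist": [0, 0, 0], "linear": [0, 0, 0.05], "gripper": 0.02},
  {"twist": [0, 0, 0], "linear": [0, 0, 0.08], "gripper": 0.02},
  {"twist": [0, 0, 0], "linear": [0, 0, 0.1], "gripper": 0.02},
  {"twist": [0, 0, 0], "linear": [0, 0, 0.11], "gripper": 0.02},
])

```text
time: 11.07
position: [0.4344, 0.3086, 0.2276]
ee_rot: [0.833, 0.554, -0.002, 0.0]
ft_force: [0.1, -0.5, -2.0]
finger_gap: 0.0295
```

Emit:
apply_moves([
  {"twist": [0, 0, 0], "linear": [0, 0, 0], "gripper": 0.02},
  {"twist": [0, 0, 0], "linear": [0, 0, 0], "gripper": 0.02},
  {"twist": [0, 0, 0], "linear": [0, 0, 0], "gripper": 0.02},
])

```text
time: 11.32
position: [0.4366, 0.3099, 0.2318]
ee_rot: [0.833, 0.554, 0.001, -0.0]
ft_force: [-1.5, -0.4, -2.7]
finger_gap: 0.0298
```

```bash
python3 - <<'E'
from h import *
plan([.435,.310,.131],down(-22.75))
for n in("scene","side","wrist"):
    p,d=viewer.snapshot(n); cv2.imwrite(f"pics/{n}5.png",p[:,:,::-1])
a=[cv2.imread(f'pics/{n}5.png') for n in("side","wrist")]
a[0]=cv2.resize(a[0][220:380,130:343],(560,420))
cv2.imwrite('pics/m5.png',cv2.resize(np.hstack(a),(800,300)))
E
```

```text
t 11.32 pos [0.4366 0.3099 0.2318] yaw_y -22.75 zt [ 0.0019  0.0014 -1.    ] gap 0.0298 F [-1.49 -0.4  -2.7 ] q [0.61 0.23 1.85 0.   1.06 1.01]
linear [-0.0008 -0.0016  0.1008] twist [ 0.07 -0.11 -0.  ]
```

View pics/m5.png

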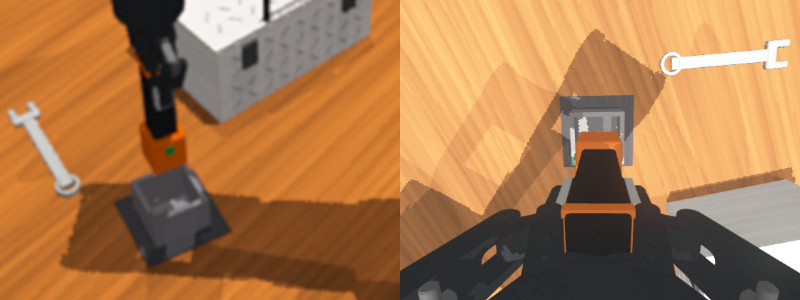

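The scanner is above the pocket (side view, head at (165,145)) and lines up with it in the wrist view. Lowering.

Emit:
apply_moves([
  {"twist": [0, 0, 0], "linear": [-0.001, -0.001, 0.015], "gripper": 0.02},
  {"twist": [0, 0, 0], "linear": [-0.001, -0.001, 0.035], "gripper": 0.02},
  {"twist": [0, 0, 0], "linear": [-0.001, -0.001, 0.055], "gripper": 0.02},
  {"twist": [0, 0, 0], "linear": [-0.001, -0.001, 0.075], "gripper": 0.02},
  {"twist": [0, 0, 0], "linear": [-0.001, -0.001, 0.085], "gripper": 0.02},
])

```text
time: 11.88
position: [0.4339, 0.3085, 0.144]
ee_rot: [0.833, 0.554, -0.001, 0.0]
ft_force: [-0.8, -0.3, -2.7]
finger_gap: 0.0294
```

Emit:
apply_moves([
  {"twist": [0, 0, 0], "linear": [0, 0, 0.004], "gripper": 0.02},
  {"twist": [0, 0, 0], "linear": [0, 0, 0.008], "gripper": 0.02},
  {"twist": [0, 0, 0], "linear": [0, 0, 0.012], "gripper": 0.02},
  {"twist": [0, 0, 0], "linear": [0, 0, 0.012], "gripper": 0.02},
  {"twist": [0, 0, 0], "linear": [0, 0, 0.012], "gripper": 0.02},
])

```text
time: 12.3
position: [0.4347, 0.3091, 0.1339]
ee_rot: [0.833, 0.554, 0.0, -0.0]
ft_force: [0.1, 0.3, -2.3]
finger_gap: 0.0295
```

```bash
python3 - <<'E'
from h import *
plan([.435,.310,.1295],down(-22.75))
E
```

```text
t 12.3 pos [0.4347 0.3091 0.1339] yaw_y -22.74 zt [ 8.e-04  5.e-04 -1.e+00] gap 0.0295 F [ 0.08  0.32 -2.33] q [0.62 0.36 1.93 0.   0.85 1.01]
linear [ 0.0009 -0.0001  0.0044] twist [ 0.03 -0.05  0.01]
```

Emit:
apply_moves([
  {"twist": [0, 0, 0], "linear": [0, 0, 0.0015], "gripper": 0.02},
  {"twist": [0, 0, 0], "linear": [0, 0, 0.003], "gripper": 0.02},
  {"twist": [0, 0, 0], "linear": [0, 0, 0.0035], "gripper": 0.02},
  {"twist": [0, 0, 0], "linear": [0, 0, 0.0035], "gripper": 0.02},
  {"twist": [0, 0, 0], "linear": [0, 0, 0.0035], "gripper": 0.02},
])

```text
time: 12.72
position: [0.4344, 0.3089, 0.1298]
ee_rot: [0.833, 0.554, 0.0, -0.0]
ft_force: [-0.3, -0.2, -1.7]
finger_gap: 0.0294
```

```bash
python3 - <<'E'
from h import *
plan([.435,.310,.1295],down(-22.75))
E
```

```text
t 12.72 pos [0.4344 0.3089 0.1298] yaw_y -22.74 zt [ 0.  0. -1.] gap 0.0294 F [-0.27 -0.17 -1.73] q [0.62 0.36 1.93 0.   0.85 1.01]
linear [0.0013 0.0001 0.0003] twist [ 0.   -0.    0.01]
```

Emit:
apply_moves([
  {"twist": [0, 0, 0], "linear": [0, 0, 0.0005], "gripper": 0.02},
  {"twist": [0, 0, 0], "linear": [0, 0, 0.001], "gripper": 0.02},
  {"twist": [0, 0, 0], "linear": [0, 0, 0.001], "gripper": 0.02},
  {"twist": [0, 0, 0], "linear": [0, 0, 0.001], "gripper": 0.02},
])

```text
time: 13.05
position: [0.4346, 0.309, 0.1294]
ee_rot: [0.833, 0.554, 0.0, -0.0]
ft_force: [-1.4, 0.0, 5.7]
finger_gap: 0.0294
```

Emit:
apply_moves([
  {"twist": [0, 0, 0], "linear": [0, 0, 0], "gripper": 0.03},
  {"twist": [0, 0, 0], "linear": [0, 0, 0], "gripper": 0.04},
  {"twist": [0, 0, 0], "linear": [0, 0, 0], "gripper": 0.05},
  {"twist": [0, 0, 0], "linear": [0, 0, 0], "gripper": 0.07},
  {"twist": [0, 0, 0], "linear": [0, 0, 0], "gripper": 0.085},
])

```text
time: 13.47
position: [0.4344, 0.3089, 0.1288]
ee_rot: [0.833, 0.554, 0.0, -0.0]
ft_force: [0.3, -0.6, 0.3]
finger_gap: 0.0725
```

Emit:
apply_moves([
  {"twist": [0, 0, 0], "linear": [0, 0, 0], "gripper": 0.085},
  {"twist": [0, 0, 0], "linear": [0, 0, 0], "gripper": 0.085},
  {"twist": [0, 0, 0], "linear": [0, 0, 0], "gripper": 0.085},
])

```text
time: 13.72
position: [0.4344, 0.3088, 0.1287]
ee_rot: [0.833, 0.554, -0.0, -0.0]
ft_force: [-0.4, -0.4, 0.4]
finger_gap: 0.0849
```

Contact was felt at 5.7 N and the scanner is released. Going straight up.

Emit:
apply_moves([
  {"twist": [0, 0, 0], "linear": [0, 0, -0.015], "gripper": 0.085},
  {"twist": [0, 0, 0], "linear": [0, 0, -0.04], "gripper": 0.085},
  {"twist": [0, 0, 0], "linear": [0, 0, -0.075], "gripper": 0.085},
  {"twist": [0, 0, 0], "linear": [0, 0, -0.11], "gripper": 0.085},
  {"twist": [0, 0, 0], "linear": [0, 0, -0.15], "gripper": 0.085},
])

```text
time: 14.13
position: [0.4336, 0.3083, 0.2795]
ee_rot: [0.833, 0.554, -0.001, 0.0]
ft_force: [0.8, 0.2, -0.0]
finger_gap: 0.0853
```

Emit:
apply_moves([
  {"twist": [0, 0, 0], "linear": [0, 0, -0.03], "gripper": 0.085},
  {"twist": [0, 0, 0], "linear": [0, 0, -0.05], "gripper": 0.085},
  {"twist": [0, 0, 0], "linear": [0, 0, -0.06], "gripper": 0.085},
])

```text
time: 14.38
position: [0.4352, 0.3095, 0.3422]
ee_rot: [0.833, 0.554, 0.002, -0.0]
ft_force: [0.8, 1.3, -0.3]
finger_gap: 0.0848
```

```bash
python3 - <<'E'
from h import *
plan([.4735,.0175,.33],down(-10.2))
for n in("scene","side","wrist"):
    p,d=viewer.snapshot(n); cv2.imwrite(f"pics/{n}6.png",p[:,:,::-1]); 
    if n!="wrist": continue
    W=cloud(n,d)
    for nm,m in (("top",(abs(W[...,2]-.166)<.006)&(W[...,1]>.2)),("rim",abs(W[...,2]-.052)<.004)):
        k,l,st,ce=cv2.connectedComponentsWithStats((m&(d>.15)).astype(np.uint8)); i=1+st[1:,4].argmax()
        q=W[l==i]; R=cv2.minAreaRect(q[:,:2].astype(np.float32)*1000); print(nm,len(q),np.round(R[0],1),np.round(R[1],1),round(R[2],1),'z',np.median(q[:,2]).round(4),'px',ce[i].round(0))
a=[cv2.imread(f'pics/{n}6.png') for n in("side","wrist")]
a[0]=cv2.resize(a[0][220:380,130:343],(560,420))
cv2.imwrite('pics/m6.png',cv2.resize(np.hstack(a),(800,300)))
E
```

```text
t 14.38 pos [0.4352 0.3095 0.3422] yaw_y -22.74 zt [ 0.0039  0.0027 -1.    ] gap 0.0848 F [ 0.75  1.32 -0.3 ] q [0.62 0.13 1.72 0.   1.29 1.01]
linear [-0.2545  0.1481  0.0115] twist [  0.17  -0.21 -12.54]
top 1154 [433.7 309.3] [32.5 31.7] 67.3 z 0.1641 px [277. 196.]
rim 843 [434. 311.] [71.8 71.5] 68.5 z 0.0505 px [277. 169.]
```

View pics/m6.png

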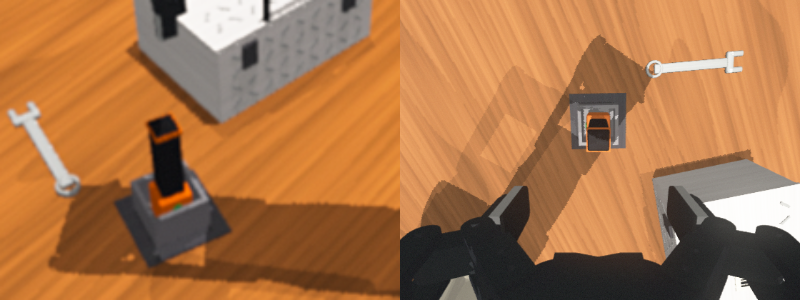

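The scanner is standing upright in its holder; its cap is 32x32 mm at z 0.164 and centred on the pocket. Now to a point above the handle.

Emit:
apply_moves([
  {"twist": [0, 0, -3], "linear": [-0.03, 0.017, 0], "gripper": 0.085},
  {"twist": [0, 0, -6], "linear": [-0.062, 0.036, 0], "gripper": 0.085},
  {"twist": [0, 0, -9], "linear": [-0.096, 0.056, 0], "gripper": 0.085},
  {"twist": [0, 0, -12.5], "linear": [-0.13, 0.076, 0], "gripper": 0.085},
  {"twist": [0, 0, -12.5], "linear": [-0.164, 0.095, 0], "gripper": 0.085},
])

```text
time: 14.95
position: [0.4576, 0.119, 0.3364]
ee_rot: [0.766, 0.643, -0.002, -0.001]
ft_force: [1.5, 0.5, 0.3]
finger_gap: 0.0846
```

```bash
python3 - <<'E'
from h import *
plan([.4742,.017,.33],down(-10.2))
E
```

```text
t 14.95 pos [0.4576 0.119  0.3364] yaw_y -9.98 zt [-0.0034 -0.001  -1.    ] gap 0.0846 F [1.52 0.51 0.32] q [ 0.25  0.03  1.84 -0.    1.27  0.43]
linear [-0.0976  0.0341  0.0064] twist [-0.18  0.09  0.22]
```

Emit:
apply_moves([
  {"twist": [0, 0, 0], "linear": [-0.033, 0.011, 0], "gripper": 0.085},
  {"twist": [0, 0, 0], "linear": [-0.065, 0.022, 0], "gripper": 0.085},
  {"twist": [0, 0, 0], "linear": [-0.09, 0.033, 0], "gripper": 0.085},
  {"twist": [0, 0, 0], "linear": [-0.09, 0.033, 0], "gripper": 0.085},
  {"twist": [0, 0, 0], "linear": [-0.09, 0.033, 0], "gripper": 0.085},
])

```text
time: 15.37
position: [0.4743, 0.0253, 0.3367]
ee_rot: [0.768, 0.64, -0.001, -0.001]
ft_force: [0.6, 0.5, 0.1]
finger_gap: 0.0851
```

```bash
python3 - <<'E'
from h import *
plan([.4742,.017,.181],down(-10.2))
p,d=viewer.snapshot("wrist"); cv2.imwrite("pics/w7.png",p[:,:,::-1]); W=cloud("wrist",d); r=p[...,0]
for nm,m in (("lid",(abs(W[...,2]-.137)<.007)),("handle",(abs(W[...,2]-.182)<.008)&(r<90))):
    m=m&(d>.12)&(abs(W[...,0]-.57)<.18)&(abs(W[...,1])<.2)
    q=W[m]; R=cv2.minAreaRect(q[:,:2].astype(np.float32)*1000); print(nm,len(q),np.round(R[0],1),np.round(R[1],1),round(R[2],2),np.percentile(q[:,2],[5,50,95]).round(4))
E
```

```text
t 15.37 pos [0.4743 0.0253 0.3367] yaw_y -10.41 zt [-0.0035  0.     -1.    ] gap 0.0851 F [0.6  0.55 0.14] q [0.05 0.04 1.83 0.   1.28 0.23]
linear [-0.0081  0.0019  0.1557] twist [-0.2   0.03 -0.21]
lid 49761 [570.3   0.6] [286.  204.9] 80.0 [0.1356 0.1369 0.1383]
handle 1370 [474.4  18.4] [117.8   9.6] 79.62 [0.1832 0.1859 0.1874]
```

View pics/w7.png

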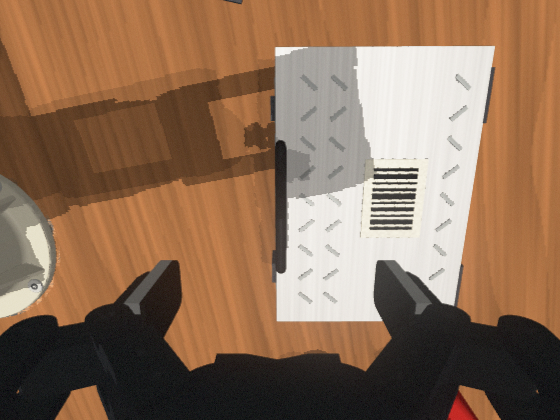

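The wrist view shows the bar from (281,142) to (281,270). It measures at (0.474, 0.018), top z 0.186, and the jaws are parallel to its normal. Descending.

Emit:
apply_moves([
  {"twist": [0, 0, 0], "linear": [-0.008, 0.001, 0.02], "gripper": 0.085},
  {"twist": [0, 0, 0], "linear": [-0.008, 0.001, 0.05], "gripper": 0.085},
  {"twist": [0, 0, 0], "linear": [-0.008, 0.001, 0.08], "gripper": 0.085},
  {"twist": [0, 0, 0], "linear": [-0.008, 0.001, 0.1], "gripper": 0.085},
  {"twist": [0, 0, 0], "linear": [-0.008, 0.001, 0.11], "gripper": 0.085},
])

```text
time: 15.83
position: [0.4724, 0.0196, 0.2254]
ee_rot: [0.767, 0.642, -0.002, -0.002]
ft_force: [0.2, 0.7, -0.4]
finger_gap: 0.0847
```

Emit:
apply_moves([
  {"twist": [0, 0, 0], "linear": [0, 0, 0], "gripper": 0.085},
  {"twist": [0, 0, 0], "linear": [0, 0, 0], "gripper": 0.085},
  {"twist": [0, 0, 0], "linear": [0, 0, 0], "gripper": 0.085},
])

```text
time: 16.08
position: [0.4754, 0.019, 0.2299]
ee_rot: [0.767, 0.641, 0.001, 0.0]
ft_force: [1.0, 0.1, 1.3]
finger_gap: 0.0848
```

```bash
python3 - <<'E'
from h import *
plan([.4744,.0178,.181],down(-10.2))
E
```

```text
t 16.08 pos [0.4754 0.019  0.2299] yaw_y -10.2 zt [ 1.5e-03  2.0e-04 -1.0e+00] gap 0.0848 F [0.95 0.09 1.27] q [0.04 0.14 1.97 0.   1.03 0.21]
linear [-0.0013 -0.0009  0.0489] twist [ 0.09 -0.02 -0.  ]
```

Emit:
apply_moves([
  {"twist": [0, 0, 0], "linear": [0, 0, 0.015], "gripper": 0.085},
  {"twist": [0, 0, 0], "linear": [0, 0, 0.03], "gripper": 0.085},
  {"twist": [0, 0, 0], "linear": [0, 0, 0.042], "gripper": 0.085},
  {"twist": [0, 0, 0], "linear": [0, 0, 0.048], "gripper": 0.085},
  {"twist": [0, 0, 0], "linear": [0, 0, 0.048], "gripper": 0.085},
])

```text
time: 16.5
position: [0.4746, 0.0185, 0.1807]
ee_rot: [0.767, 0.641, -0.0, -0.0]
ft_force: [0.2, 0.3, -0.5]
finger_gap: 0.0848
```

Emit:
apply_moves([
  {"twist": [0, 0, 0], "linear": [0, 0, 0], "gripper": 0.06},
  {"twist": [0, 0, 0], "linear": [0, 0, 0], "gripper": 0.04},
  {"twist": [0, 0, 0], "linear": [0, 0, 0], "gripper": 0.025},
], newtons=30)

```text
time: 16.75
position: [0.4753, 0.0184, 0.1818]
ee_rot: [0.767, 0.641, 0.001, 0.001]
ft_force: [0.4, 0.1, 0.1]
finger_gap: 0.0511
```

```bash
python3 - <<'E'
from h import *
plan([.4744,.0178,.181],down(-10.2))
E
```

```text
t 16.75 pos [0.4753 0.0184 0.1818] yaw_y -10.24 zt [ 1.7e-03  1.0e-04 -1.0e+00] gap 0.0511 F [0.36 0.09 0.15] q [0.04 0.21 2.01 0.   0.92 0.21]
linear [-0.0008 -0.0008  0.0008] twist [ 0.09 -0.02 -0.04]
```

Emit:
apply_moves([
  {"twist": [0, 0, 0], "linear": [0, 0, 0], "gripper": 0.02},
  {"twist": [0, 0, 0], "linear": [0, 0, 0], "gripper": 0.01},
  {"twist": [0, 0, 0], "linear": [0, 0, 0], "gripper": 0.0},
  {"twist": [0, 0, 0], "linear": [0, 0, 0], "gripper": 0.0},
  {"twist": [0, 0, 0], "linear": [0, 0, 0], "gripper": 0.0},
])

```text
time: 17.17
position: [0.4753, 0.0183, 0.1811]
ee_rot: [0.767, 0.641, 0.001, 0.001]
ft_force: [2.5, -1.2, 1.2]
finger_gap: 0.009
```

Emit:
apply_moves([
  {"twist": [0, 0, 0], "linear": [0, 0, 0], "gripper": 0},
  {"twist": [0, 0, 0], "linear": [0, 0, 0], "gripper": 0},
])

```text
time: 17.33
position: [0.4753, 0.0183, 0.1811]
ee_rot: [0.767, 0.641, 0.001, 0.001]
ft_force: [3.5, -1.7, 2.7]
finger_gap: 0.0086
```

```bash
cat > arc.py <<'E'
from h import *
# current pinch -> bar; chest yaw -10.2; print rows in tool frame
s=readout.sense(); plan(s["position"],down(-10.2))
ex=np.array([np.cos(np.deg2rad(-10.2)),np.sin(np.deg2rad(-10.2)),0])
def bar(th):
    r=np.hypot(.195,.051); a=np.arctan2(.051,-.195)-np.deg2rad(th); return r*np.cos(a)*ex+np.array([0,0,r*np.sin(a)])
R=Ro.from_quat(s["ee_rot"]).as_matrix()
for th in (2,5,8,12,16,20,24,28,32,36,40,44,48,52,55,58,60): print(th,(R.T@(bar(th)-bar(0))).round(4))
E
python3 arc.py
```

```text
t 17.33 pos [0.4753 0.0183 0.1811] yaw_y -10.24 zt [ 1.5e-03 -1.0e-04 -1.0e+00] gap 0.0086 F [ 3.5  -1.7   2.73] q [ 0.04  0.21  2.01 -0.    0.92  0.21]
linear [0. 0. 0.] twist [ 0.08 -0.01 -0.04]
2 [ 0.      0.0019 -0.0068]
5 [ 0.      0.0052 -0.0168]
8 [ 0.      0.009  -0.0266]
12 [ 0.      0.0149 -0.0394]
16 [ 0.      0.0217 -0.0517]
20 [ 0.      0.0293 -0.0636]
24 [ 0.      0.0377 -0.0748]
28 [ 0.      0.0469 -0.0855]
32 [ 0.0001  0.0568 -0.0955]
36 [ 1.000e-04  6.740e-02 -1.048e-01]
40 [ 1.000e-04  7.860e-02 -1.133e-01]
44 [ 1.00e-04  9.03e-02 -1.21e-01]
48 [ 1.000e-04  1.026e-01 -1.279e-01]
52 [ 1.000e-04  1.153e-01 -1.339e-01]
55 [ 1.000e-04  1.251e-01 -1.378e-01]
58 [ 1.000e-04  1.351e-01 -1.412e-01]
60 [ 1.000e-04  1.419e-01 -1.432e-01]
```

Emit:
apply_moves([
  {"twist": [0, 0, 0], "linear": [0, 0.002, -0.007], "gripper": 0},
  {"twist": [0, 0, 0], "linear": [0, 0.005, -0.017], "gripper": 0},
  {"twist": [0, 0, 0], "linear": [0, 0.009, -0.0265], "gripper": 0},
  {"twist": [0, 0, 0], "linear": [0, 0.012, -0.033], "gripper": 0},
  {"twist": [0, 0, 0], "linear": [0, 0.015, -0.0395], "gripper": 0},
])

```text
time: 17.75
position: [0.4893, 0.0158, 0.2202]
ee_rot: [0.767, 0.641, -0.0, -0.0]
ft_force: [5.3, -0.3, -7.3]
finger_gap: 0.0089
```

```bash
python3 - <<'E'
from h import *
plan([.4753,.0183,.1811],down(-10.2))
E
```

```text
t 17.75 pos [0.4893 0.0158 0.2202] yaw_y -10.25 zt [-7.e-04  2.e-04 -1.e+00] gap 0.0089 F [ 5.33 -0.27 -7.33] q [0.03 0.18 1.95 0.   1.02 0.21]
linear [-0.     -0.0142  0.0391] twist [-0.04 -0.   -0.05]
```

Emit:
apply_moves([
  {"twist": [0, 0, 0], "linear": [0, 0.007, -0.0125], "gripper": 0},
  {"twist": [0, 0, 0], "linear": [0, 0.0145, -0.024], "gripper": 0},
  {"twist": [0, 0, 0], "linear": [0, 0.023, -0.0355], "gripper": 0},
  {"twist": [0, 0, 0], "linear": [0, 0.032, -0.046], "gripper": 0},
  {"twist": [0, 0, 0], "linear": [0, 0.042, -0.056], "gripper": 0},
])

```text
time: 18.17
position: [0.5282, 0.0088, 0.2761]
ee_rot: [0.767, 0.641, -0.002, -0.003]
ft_force: [-8.1, 3.0, 2.6]
finger_gap: 0.0087
```

```bash
python3 - <<'E'
from h import *
plan([.4753,.0183,.1811],down(-10.2))
E
```

```text
t 18.17 pos [0.5282 0.0088 0.2761] yaw_y -10.25 zt [-0.0068  0.0012 -1.    ] gap 0.0087 F [-8.14  3.    2.58] q [0.01 0.18 1.81 0.   1.16 0.19]
linear [-0.     -0.053   0.0954] twist [-0.4   0.   -0.05]
```

Emit:
apply_moves([
  {"twist": [0, 0, 0], "linear": [0, 0.0105, -0.0093], "gripper": 0},
  {"twist": [0, 0, 0], "linear": [0, 0.022, -0.018], "gripper": 0},
  {"twist": [0, 0, 0], "linear": [0, 0.0335, -0.0255], "gripper": 0},
  {"twist": [0, 0, 0], "linear": [0, 0.046, -0.0325], "gripper": 0},
  {"twist": [0, 0, 0], "linear": [0, 0.052, -0.035], "gripper": 0},
])

```text
time: 18.58
position: [0.5814, -0.0008, 0.3132]
ee_rot: [0.767, 0.641, -0.001, -0.001]
ft_force: [-11.8, 1.1, 19.3]
finger_gap: 0.0087
```

Emit:
apply_moves([
  {"twist": [0, 0, 0], "linear": [0, 0, 0], "gripper": 0},
  {"twist": [0, 0, 0], "linear": [0, 0, 0], "gripper": 0},
  {"twist": [0, 0, 0], "linear": [0, 0, 0], "gripper": 0},
])

```text
time: 18.83
position: [0.5804, -0.0006, 0.3128]
ee_rot: [0.767, 0.641, -0.001, -0.001]
ft_force: [-9.1, 2.2, 15.3]
finger_gap: 0.009
```

```bash
python3 - <<'E'
from h import *
plan([.4753,.0183,.1811],down(-10.2))
for n in("scene","side"):
    p,d=viewer.snapshot(n); cv2.imwrite(f"pics/{n}8.png",p[:,:,::-1])
cv2.imwrite('pics/m8.png',cv2.resize(np.hstack([cv2.imread(f'pics/{n}8.png') for n in("scene","side")]),(800,300)))
E
```

```text
t 18.83 pos [ 0.5804 -0.0006  0.3128] yaw_y -10.24 zt [-3.e-03  8.e-04 -1.e+00] gap 0.009 F [-9.12  2.22 15.29] q [-0.    0.23  1.66  0.    1.25  0.17]
linear [-1.000e-04 -1.063e-01  1.320e-01] twist [-0.18 -0.02 -0.04]
```

View pics/m8.png

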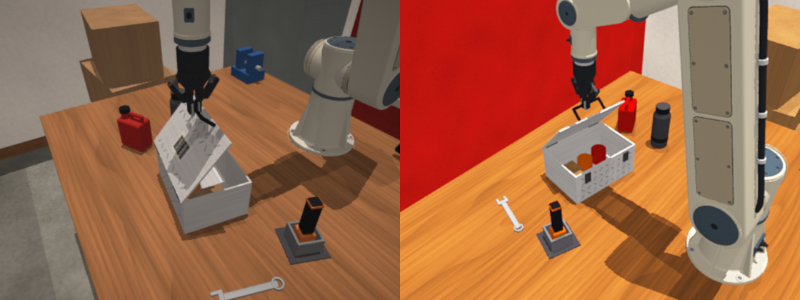

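The lid is about half open, with the bar in the fingers (scene view (205,120)) and nothing beneath it. The holder and scanner are unchanged. I'll measure the actual angle from a plane fit to the lid face.

```bash
cat > ang.py <<'E'
from h import *
def lid(n,save=None):
    p,d=viewer.snapshot(n)
    if save: cv2.imwrite(save,p[:,:,::-1])
    W=cloud(n,d); a=np.deg2rad(-10.2); ex=np.array([np.cos(a),np.sin(a),0]); ey=np.array([-np.sin(a),np.cos(a),0])
    H=np.array([.568,-.0006,.13])+.1*ex; X=(W-H)@np.stack([ex,ey,[0,0,1]],1)
    white=(p.min(2)>70)&(p.max(2).astype(int)-p.min(2)<35)
    m=(d>0)&white&(X[...,2]>.02)&(X[...,2]<.22)&(X[...,0]<.03)&(X[...,0]>-.18)&(abs(X[...,1])<.135)
    q=X[m]
    rng=np.random.default_rng(0);best=None
    for _ in range(300):
        t=q[rng.choice(len(q),3,False)]; nn=np.cross(t[1]-t[0],t[2]-t[0]); nn/=np.linalg.norm(nn)+1e-12
        if abs(nn[1])>.15: continue
        k=abs((q-t[0])@nn)<.0025
        if best is None or k.sum()>best.sum(): best=k
    c=q[best].mean(0); nn=np.linalg.svd(q[best]-c)[2][2]; nn*=np.sign(nn[0])
    print(n,len(q),best.sum(),'n',nn.round(3),'angle',np.rad2deg(np.arctan2(nn[0],nn[2])).round(2),'plane offset from hinge mm',(-(c@nn)*-1000).round(1),'angle to top pts',np.rad2deg(np.arctan2(*c[[2,0]])).round(1))
for n in("scene","side"): lid(n)
E
python3 ang.py
```

```text
scene 6591 6444 n [ 0.758 -0.     0.652] angle 49.3 plane offset from hinge mm 4.3 angle to top pts 128.5
side 1088 975 n [0.765 0.    0.644] angle 49.9 plane offset from hinge mm -3.7 angle to top pts 131.7
```

Emit:
apply_moves([
  {"twist": [0, 0, 0], "linear": [0, 0.004, -0.005], "gripper": 0},
  {"twist": [0, 0, 0], "linear": [0, 0.01, -0.0085], "gripper": 0},
  {"twist": [0, 0, 0], "linear": [0, 0.0165, -0.011], "gripper": 0},
  {"twist": [0, 0, 0], "linear": [0, 0.023, -0.0135], "gripper": 0},
  {"twist": [0, 0, 0], "linear": [0, 0.0285, -0.015], "gripper": 0},
])

```text
time: 19.45
position: [0.6101, -0.006, 0.3256]
ee_rot: [0.767, 0.641, -0.001, -0.001]
ft_force: [1.4, 1.4, -10.1]
finger_gap: 0.0085
```

Emit:
apply_moves([
  {"twist": [0, 0, 0], "linear": [0, 0.002, -0.0005], "gripper": 0},
  {"twist": [0, 0, 0], "linear": [0, 0.003, -0.0005], "gripper": 0},
  {"twist": [0, 0, 0], "linear": [0, 0.003, -0.0005], "gripper": 0},
  {"twist": [0, 0, 0], "linear": [0, 0.003, -0.0005], "gripper": 0},
])

```text
time: 19.78
position: [0.6127, -0.0064, 0.3264]
ee_rot: [0.767, 0.641, -0.0, -0.0]
ft_force: [1.9, 2.9, -12.5]
finger_gap: 0.0087
```

```bash
python3 -c "
from h import *
plan([.4753,.0183,.1811],down(-10.2))"; python3 ang.py
```

```text
t 19.78 pos [ 0.6127 -0.0064  0.3264] yaw_y -10.24 zt [-5.e-04  3.e-04 -1.e+00] gap 0.0087 F [  1.87   2.94 -12.47] q [-0.01  0.27  1.57  0.    1.3   0.17]
linear [-1.000e-04 -1.395e-01  1.454e-01] twist [-0.03 -0.01 -0.04]
scene 5794 5650 n [ 0.86  -0.001  0.509] angle 59.37 plane offset from hinge mm 4.1 angle to top pts 118.5
side 2258 2112 n [ 0.863 -0.     0.505] angle 59.66 plane offset from hinge mm -3.1 angle to top pts 121.8
```

Emit:
apply_moves([
  {"twist": [0, 0, 0], "linear": [0, 0.001, 0.0005], "gripper": 0},
  {"twist": [0, 0, 0], "linear": [0, 0.0015, 0.0008], "gripper": 0},
  {"twist": [0, 0, 0], "linear": [0, 0.0015, 0.0008], "gripper": 0},
  {"twist": [0, 0, 0], "linear": [0, 0.0015, 0.0008], "gripper": 0},
  {"twist": [0, 0, 0], "linear": [0, 0.0015, 0.0008], "gripper": 0},
])

```text
time: 20.3
position: [0.6145, -0.0068, 0.3268]
ee_rot: [0.767, 0.641, 0.0, 0.0]
ft_force: [-1.4, 3.0, -1.0]
finger_gap: 0.0089
```

```bash
python3 -c "
from h import *
plan([.4753,.0183,.1811],down(-10.2))"; python3 ang.py; python3 - <<'E'
from h import *
for n in("scene","side"):
    p,d=viewer.snapshot(n); cv2.imwrite(f"pics/{n}9.png",p[:,:,::-1])
cv2.imwrite('pics/m9.png',cv2.resize(np.hstack([cv2.imread(f'pics/{n}9.png') for n in("scene","side")]),(800,300)))
E
```

```text
t 20.3 pos [ 0.6145 -0.0068  0.3268] yaw_y -10.24 zt [ 1.e-03  1.e-04 -1.e+00] gap 0.0089 F [-1.45  2.96 -0.98] q [-0.01  0.28  1.57  0.    1.3   0.17]
linear [-1.000e-04 -1.416e-01  1.456e-01] twist [ 0.05 -0.02 -0.04]
scene 5758 5602 n [ 0.865 -0.001  0.501] angle 59.94 plane offset from hinge mm 4.0 angle to top pts 118.0
side 2328 2174 n [ 0.867 -0.     0.498] angle 60.13 plane offset from hinge mm -3.0 angle to top pts 121.3
```

View pics/m9.png

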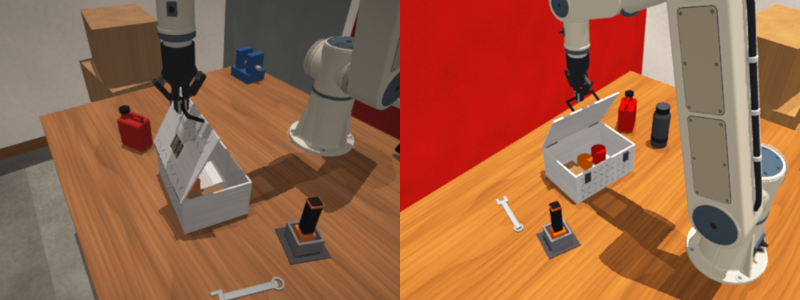

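The lid measures 59.9° in one view and 60.1° in the other, with the bar pinched (scene (185,110)). The scanner is in its holder at (312,225), and the flask, canister and spanner haven't moved. I'll settle briefly and then hand in.

Emit:
apply_moves([
  {"twist": [0, 0, 0], "linear": [0, 0, 0], "gripper": 0},
  {"twist": [0, 0, 0], "linear": [0, 0, 0], "gripper": 0},
  {"twist": [0, 0, 0], "linear": [0, 0, 0], "gripper": 0},
  {"twist": [0, 0, 0], "linear": [0, 0, 0], "gripper": 0},
  {"twist": [0, 0, 0], "linear": [0, 0, 0], "gripper": 0},
])

```text
time: 20.92
position: [0.6145, -0.0068, 0.3268]
ee_rot: [0.767, 0.641, 0.0, 0.0]
ft_force: [-3.8, 3.4, 6.5]
finger_gap: 0.0087
```

```bash
python3 ang.py; python3 -c "
from h import *
plan([.6145,-.0068,.3268],down(-10.2))
from bench import sign_off
print(sign_off())"
```

```text
scene 5756 5611 n [ 0.865 -0.001  0.501] angle 59.93 plane offset from hinge mm 4.1 angle to top pts 118.0
side 2320 2172 n [ 0.868 -0.     0.497] angle 60.19 plane offset from hinge mm -3.1 angle to top pts 121.3
t 21.02 pos [ 0.6145 -0.0068  0.3267] yaw_y -10.24 zt [ 9.e-04  1.e-04 -1.e+00] gap 0.0087 F [-4.59  2.56  6.04] q [-0.01  0.28  1.57  0.    1.3   0.17]
linear [-0.     -0.     -0.0001] twist [ 0.05 -0.01 -0.04]
the job is handed in; nothing more can be done
None
```

The chest is checked in and handed in at about 21 s, with the gripper still holding the lid open at 60°.

- **Scan:** I held the scanner pointing straight down, about 80 mm above the label and within about 2 mm of its centre. It stayed still for 2.5 s.
- **Scanner return:** It went back into its holder with a light touch of about 6 N. The wrist camera then showed its cap upright and centred on the pocket.
- **Lid:** My last checks gave 59.9° in the scene camera and 60.2° in the side camera. The gripper still had the bar, with nothing else under the lid.
- **Other objects:** The flask, canister and spanner looked unmoved in the final pictures; I did not measure them again.

**Disagreements:** The cameras differed by about 5 mm on the chest's position, so I averaged them for the label and set the lid by its measured angle. The side view of the label stripes was too coarse, so I left it out. While opening, the bar was pressed towards the hinge with up to about 23 N at the wrist. I eased that off, leaving about 8 N when I handed in.

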